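Snap the lid on the medium tub and latch its keeper

TASK

Close up the tub of painting medium for the day: take the loose white lid from the table and press it onto the tub in the tilted stand until it snaps down flat on the rim all round. Only then push the stand's metal keeper along its slide, across the edge of the lid, until it clicks home in its spring catch. Let go of everything and leave the jar, the mug and the sanding block where they stand.

Things in the scene. Friction and masses are not known exactly. Their poses are not given: they have to be found in the camera images.
- stand: plywood stand fixed to the table, footprint 200 x 240 mm. Origin: centre of its underside; x uphill (away from the robot), y to its left, z up. Its deck (180 mm uphill x 240 mm wide) slopes 30 degrees, low edge towards the robot, with the tub sunk in it, the keeper's slide uphill of the tub and a round rail over the slide.
- tub_rim (a point): centre of the mouth of the white round tub sunk in the deck, in its rim plane. z = tub axis, square to the deck, leaning 30 degrees towards the robot; x straight up the slope; y level, to the left along the slide. Rim 86 mm outside, 77 mm inside, standing 22 mm out of the deck. Four small sprung beads in the mouth: snapping the lid in takes about 10 N.
- lid: loose white lid, lying plug down on the table. Origin: centre of its underside; z up through the knob. Plug 0 to 16 mm high, tapering out from 62 to 72 mm diameter, grooved above; flange 90 mm diameter, 16 to 21 mm; round knob 24 mm diameter, 21 to 43 mm. Seated, the flange lies on the rim: origin 16 mm below tub_rim along its z, axes parallel.
- lid_knob (a point): centre of the top of the lid's knob, 43 mm above the lid's origin.
- keeper (a joint): travel of the keeper along its slide in m, towards +y of tub_rim: 0 to 0.02 at the start, 0.075 when clicked home. The spring catch begins to resist at about 0.065, gives way after 0.071 (about 8 N), then draws the keeper home to its stop.
- keeper_tab (a point): middle of the top of the keeper's upright metal thumb tab: 22 mm uphill, 10 mm thick along the slide, 29 mm tall on a block 22 x 36 mm. Axes as tub_rim, from which it lies 63 mm in x and 41 mm in z; it moves in y from about -75 mm to 0. A tongue 26 mm wide reaches from the block to x = 34.5 mm, 2.5 mm over a seated lid; it strikes an unseated one.
- rail_mid (a point): middle of the round rail, 12 mm thick, 224 mm long along the stand's y, carried at its ends by tubes from behind. It runs about 110 mm straight above the keeper tab's top: a gripper pointing straight down on the keeper hits it; one leaning with the tub axis or up to 20 degrees more (body towards the robot) passes in front.
- jar: closed glass jar, 64 mm diameter, 75 mm tall, origin at the centre of its underside; to be left alone.
- mug: white mug, 80 mm diameter, 90 mm tall, handle at its +y, origin at the centre of its underside; to be left alone.
- block: wooden sanding block 100 x 60 x 35 mm, origin at the centre of its underside; to be left alone.
Things that resemble listed ones, but are neither listed nor needed, are in the scene too. What is meant by the lid is not green or orange, and is the smaller of those in its own colour.

How it is judged:
By the outcome, as a careful person would: the job done as asked, in the order asked, and still so for the second after the job is handed in, with the robot touching nothing.
It also fails if it takes over 51 s, if anything falls off the work surface, if the arm or the gripper's body presses on something with over 40 N, if the wrist force passes 120 N, or if a joint passes its speed limit or range.

ROBOT

A 6-joint arm with a two-finger parallel gripper is mounted at the origin on the work surface. World frame = base frame: x ahead of the robot, y to its left, z up, the work surface at z = 0. Lengths are in mm, angles in degrees, forces in N, time in s.
With the tool pointing down it reaches from about 250 to 775 mm from the base axis. Payload 8.9 kg.
Tool frame: the origin (TCP) lies at the very end of the fingers, on their centre line; the grasp point (between the pads) lies 19 mm behind it; z points along the fingers, y is the line along which they close (so a half turn about z gives the same grasp; the last joint's range is limited). The gripper opens to 85 mm and grips with 20 to 120 N. Pads are 22 mm wide; open, the fingers measure 114 mm over their backs; the gripper's body (76 mm by 85 mm) begins 54 mm behind the grasp point. The pads swing forward as they close: fully open they stand 13 mm farther back than shut.
Start: joints at [55.502, 16.656, -8.789, 64.555, 0, 82.019], TCP at [234.383, 469.775, 200.205] pointing down, gripper open.
Joint ranges: [-144.48, 144.48], [-52.06, 99.96], [-74.48, 78.29], [-112.23, 115.85], [-86.99, 84.42], [-180, 180]. Speed limits (degrees/s): [127.2, 127.2, 159.86, 180, 180, 180].

INTERFACE

Orientations are given as a 3x3 rotation matrix whose columns are the frame's x, y, z axes.
In Python, from plant import manip gives the robot as it stands.
- The arm moves only by the shell command python3 -m pendant 'ROWS'. ROWS is JSON, a list of rows, each an object of numbers: "dx", "dy", "dz": the shift along the world's x, y, z normalised to -1 to 1, where 1 is 0.15 m; "ax", "ay", "az": the turn, a rotation vector about the world's x, y, z normalised to -1 to 1, where 1 is pi rad; "gripper": the finger opening in mm, from 0 to 85.4. In form: [{"dx": .., "dy": .., "dz": .., "ax": .., "ay": .., "az": .., "gripper": ..}, ...]. A call has exactly 10 rows; each row shifts and turns the commanded pose from where the row before left it; what a row does not reach is not made up. A row lasts 1/12 s, in which the tool goes at most 41.7 mm and 7.16 degrees, less where a joint would pass 70% of its speed; a pose out of reach is approached as far as the arm can. A call with a number of a shift or a turn outside -1 to 1 is refused whole. A call with a gripper value outside its range is refused whole. The fingers move at their own pace and stop on an object; the grip force is fixed at half the most. Time passes only in rows, so rows that do not move let the fingers close, or fill a call up. It gives the time, the measured TCP pose, the force, the opening and the grip force at its end, in the units of the state.
- manip.state(): the state, without advancing time (a new reading comes with each control period).
- manip.camera(name): name is "scene" or "top"; returns a dict with "frame" (480x640x3 uint8, red, green, blue), "camera_matrix" (3x3 intrinsics, pixels), "R" (3x3) and "t" (3): a world point X has camera coordinates R X + t. Camera axes: x right, y down, z forward; pixel columns grow to the right and rows downward; lengths in mm; the calibration is good to about 2 mm. A picture is of the moment at which its call begins. There is no depth.
- manip.hand_in(): hands the job in; it is judged then, once.
The state is a dict: "t": time; "q": joint angles; "joint_vel": joint speeds; "joint_torque": joint torques, N m; "tool_pos": TCP position; "orientation": TCP orientation; "contact_force": force on the tool from outside, world axes, zero at the start; "moment": the same for the moment, N m; "opening": opening from 0.0 (shut) to 1.0 (fully open); "grasp_force": force on a finger pad.
Only numpy, scipy, OpenCV 4.12 (cv2) and the standard library are available. Lean on these libraries where they do the work, as an engineer would, in place of code of your own. Each camera call takes 0.05 s, during which the arm holds its last target. There are 200 camera calls.

## Working session

There is one attempt and no reset: what is moved stays moved. The work goes in short steps, Python scripts to look and compute and a shell command to move; the robot and the scene stay as the last step left them, time stands still between calls to the robot, and variables do not carry over. Pictures are saved under pics/ and viewed, at most 10 in all, crops included, and the job is handed in when it is done.

```bash
ls; mkdir -p pics
python3 - <<'E'
from plant import manip
import cv2,pickle
d={}
for n in("scene","top"):
    c=manip.camera(n);d[n]=c;cv2.imwrite(f"pics/{n}0.png",c["frame"][:,:,::-1]);print(n,c["camera_matrix"],c["R"],c["t"])
pickle.dump(d,open("cam0.pkl","wb"))
print(manip.state())
E
```

```text
pics
scene [[586.95307845   0.         323.20593525]
 [  0.         586.95307845 240.9264244 ]
 [  0.           0.           1.        ]] [[-0.04265913  0.99897501  0.01513729]
 [ 0.85535079  0.04434705 -0.51614763]
 [-0.51628987 -0.00907071 -0.85636586]] [   2.57514623 -296.59757203 1569.59536082]
top [[460.60895819   0.         325.66710877]
 [  0.         460.60895819 244.66968663]
 [  0.           0.           1.        ]] [[ 0.00769045 -0.99995563 -0.00543935]
 [-0.98905559 -0.0068049  -0.14738636]
 [ 0.14734281  0.00651329 -0.98906404]] [-1.66902452e-01  4.99110069e+02  1.16126430e+03]
{'t': 0.1, 'q': array([ 5.55017343e+01,  1.66879864e+01, -8.82572831e+00,  6.45554036e+01,
       -1.71202255e-03,  8.20196027e+01]), 'joint_vel': array([-0.08426909, -0.10179072,  0.02023204, -0.00391301, -0.02337379,
       -0.00047505]), 'joint_torque': array([ 1.56511513e-03, -5.37977207e+01,  3.31919217e+01,  9.37778328e-03,
       -2.29220059e-04, -2.75811800e-05]), 'tool_pos': array([234.15336921, 469.41050508, 199.67565463]), 'orientation': array([[-8.94795129e-01,  4.46476476e-01, -6.58623802e-04],
       [ 4.46476941e-01,  8.94794568e-01, -1.01112246e-03],
       [ 1.37890606e-04, -1.19880780e-03, -9.99999272e-01]]), 'contact_force': array([-1.0059431 ,  1.13033997,  0.26211068]), 'moment': array([ 0.02130463,  0.01330041, -0.00533586]), 'grasp_force': 0.0, 'opening': 1.0017804734463587}
```

View pics/scene0.png

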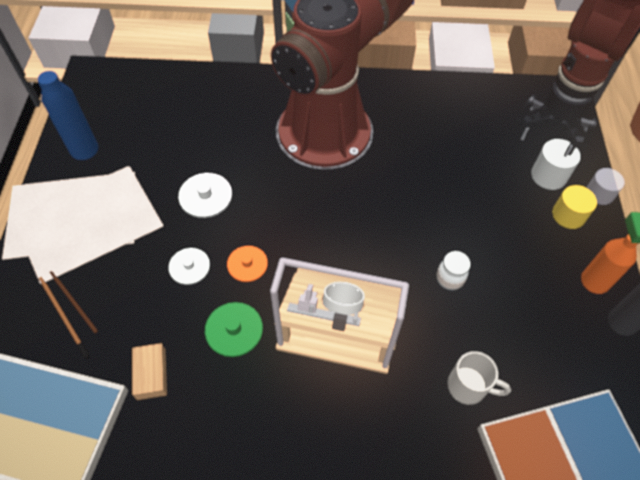

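View pics/top0.png

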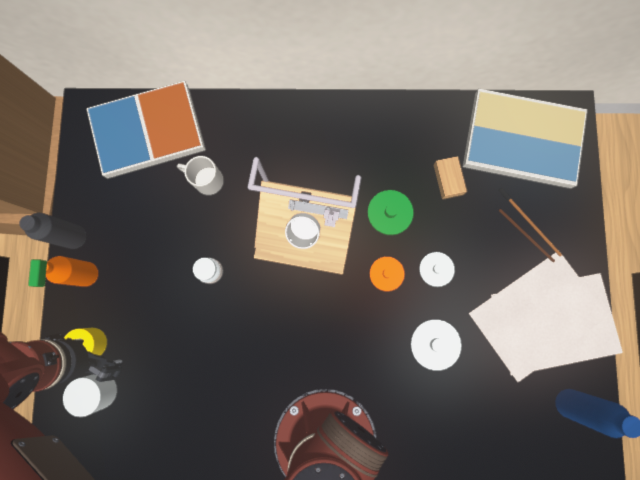

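The candidate lids in the top view are small white (437,269), large white (436,345), orange (387,274) and green (391,212). The lid is the small white one, as it is neither green nor orange and is the smaller of the two whites. In the scene view it is at (189,266). The keeper is on the +x side of the tub with its tab near top (331,215).

```bash
cat > h.py <<'E'
import numpy as np,cv2,pickle
def ray(c,uv):
    d=c["R"].T@np.linalg.inv(c["camera_matrix"])@np.array([*uv,1.]);o=-c["R"].T@c["t"];return o,d/np.linalg.norm(d)
def plane(c,uv,z):
    o,d=ray(c,uv);return o+d*(z-o[2])/d[2]
def tri(cs,uvs):
    A=np.zeros((3,3));b=np.zeros(3);R=[ray(c,u) for c,u in zip(cs,uvs)]
    for o,d in R:
        P=np.eye(3)-np.outer(d,d);A+=P;b+=P@o
    x=np.linalg.solve(A,b);return x,[np.linalg.norm((np.eye(3)-np.outer(d,d))@(x-o)) for o,d in R]
def proj(c,X):
    p=c["camera_matrix"]@(c["R"]@np.asarray(X)+c["t"]);return p[:2]/p[2]
E
python3 - <<'E'
from h import *
d=pickle.load(open("cam0.pkl","rb"))
def crop(n,x,y,w,h,k):return cv2.resize(d[n]["frame"][y:y+h,x:x+w,::-1],None,fx=k,fy=k,interpolation=cv2.INTER_CUBIC)
a=crop("top",245,150,120,130,4);b=crop("top",400,240,80,130,4)
cv2.imwrite("pics/c1.png",np.hstack([a,b]))
cv2.imwrite("pics/c2.png",crop("scene",265,250,150,125,5))
for n,seeds in(("top",[(437,269),(436,345)]),("scene",[(189,266),(205,195)])):
    f=d[n]["frame"].astype(int);m=((f.min(2)>110)&(f.max(2)-f.min(2)<40)).astype(np.uint8)
    k,l,s,ce=cv2.connectedComponentsWithStats(m)
    for u,v in seeds:
        i=l[v+5,u+8];c,_=cv2.findContours((l==i).astype(np.uint8),0,cv2.CHAIN_APPROX_NONE)
        e=cv2.fitEllipse(max(c,key=len));p=plane(d[n],e[0],19)
        print(n,e,p.round(1),'diam',e[1][1]*np.linalg.norm(ray(d[n],e[0])[0]-p)/d[n]["camera_matrix"][0,0])
E
```

```text
top ((436.619140625, 269.030029296875), (34.36629867553711, 35.49752426147461), 122.33143615722656) [ 439.3 -287.2   19. ] diam 95.67393249635587
top ((435.86859130859375, 344.5911865234375), (49.8962516784668, 51.67720413208008), 147.77696228027344) [ 245.6 -280.    19. ] diam 138.74803198657932
scene ((188.64828491210938, 265.580078125), (35.671226501464844, 41.947540283203125), 70.65847778320312) [ 438.5 -289.2   19. ] diam 97.56506680159386
scene ((204.71224975585938, 194.51016235351562), (44.001033782958984, 53.87285614013672), 78.1242446899414) [ 240.5 -281.9   19. ] diam 134.46300875598104
```

View pics/c1.png

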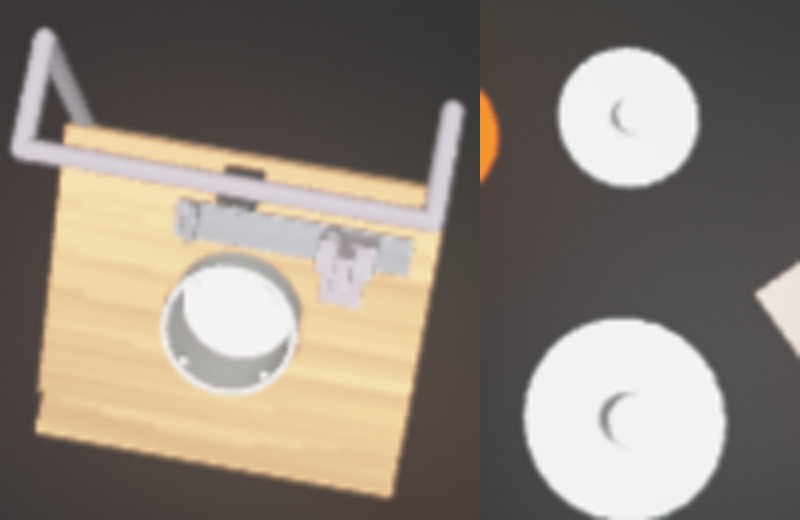

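View pics/c2.png

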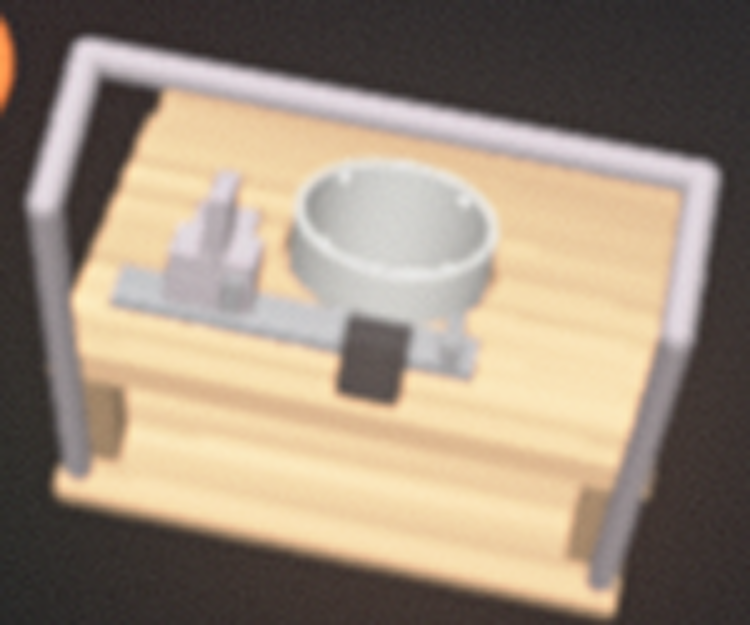

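The crops confirm the small white lid, which measures about 92 mm against about 132 mm for the other. In scene pixels the tub rim ellipse is centred near (344.2,294) and the rail corners are at (282.6,260.4) and (406,284.4). In top pixels they are (302.5,232), (353.7,204.5) and (250.5,187.5). The tab top is near scene (310.5,286).

Run:
```python
from h import *
np.set_printoptions(precision=2,suppress=True)
d=pickle.load(open("cam0.pkl","rb"));cs=[d["scene"],d["top"]]
rl,e1=tri(cs,[(406,284.4),(250.5,187.5)]);rr,e2=tri(cs,[(282.6,260.4),(353.7,204.5)])
v=rl-rr;yaw=np.arctan2(-v[0],v[1]);mid=(rl+rr)/2
print("rail",rl,e1,rr,e2,np.linalg.norm(v),np.degrees(yaw),mid)
rim,e=tri(cs,[(344.2,294),(302.5,232)]);print("rim",rim,e)
c,s=np.cos(yaw),np.sin(yaw);Rz=np.array([[c,-s,0],[s,c,0],[0,0,1]])
a=np.radians(30);Rt=Rz@np.array([[np.cos(a),0,-np.sin(a)],[0,1,0],[np.sin(a),0,np.cos(a)]])
print("R",Rt);print("mid-rim in stand yaw",Rz.T@(mid-rim))
t=np.linspace(0,2*np.pi,200)
for n,c_ in zip(("scene","top"),cs):
    P=np.array([proj(c_,rim+Rt@[43*np.cos(x),43*np.sin(x),0]) for x in t])
    o,k=((265,250),5) if n=="scene" else ((245,150),4)
    print(n,"crop extents",(P.min(0)-o)*k,(P.max(0)-o)*k)
# tab: y from scene pixel
o,dd=ray(cs[0],(310.5,286));
for y in(-75,-65,-55):
    X=rim+Rt@[63,y,41];print(y,[((proj(c_,X)-q)*k).round(1) for c_,q,k in((cs[0],(265,250),5),(cs[1],(245,150),4))],X)
# grey low-saturation blob extents for the rim
for n,(x,y,w,h),k in(("scene",(320,275,50,45),5),("top",(275,205,50,50),4)):
    f=cv2.cvtColor(d[n]["frame"],cv2.COLOR_RGB2HSV)[y:y+h,x:x+w];m=(f[...,1]<45).astype(np.uint8)
    kk,l,st,_=cv2.connectedComponentsWithStats(m);print(n,[(np.array(r)+[x,y,0,0,0]) for r in st[1:] if r[4]>40])
```

```text
rail [587.92 164.53 264.81] [np.float64(0.5220217483393729), np.float64(0.5220217483394142)] [551.55 -56.6  266.61] [np.float64(0.33038897923087623), np.float64(0.33038897923089255)] 224.10283371583935 -9.338627027267357 [569.74  53.97 265.71]
rim [523.84  61.99  83.88] [np.float64(0.4485583309150256), np.float64(0.44855833091503755)]
R [[ 0.85  0.16 -0.49]
 [-0.14  0.99  0.08]
 [ 0.5   0.    0.87]]
mid-rim in stand yaw [ 46.59  -0.48 181.83]
scene crop extents [292.75 162.31] [496.89 281.25]
top crop extents [161.49 262.52] [297.47 391.79]
-75 [array([200.1, 185.4]), array([357.7, 273.6])] [545.28 -17.54 150.88]
-65 [array([224.8, 190.3]), array([341. , 270.8])] [546.91  -7.67 150.88]
-55 [array([249.6, 195.1]), array([324.4, 268. ])] [548.53   2.2  150.88]
scene [array([339, 275,  31,   7, 114]), array([ 320,  282,   45,   38, 1404])]
top [array([288, 205,  37,  13, 265]), array([285, 213,  35,  36, 981])]
```

```bash
python3 -m pendant '[{"dx":0.05,"dy":-0.1,"dz":0.05,"ax":0,"ay":0,"az":0.005,"gripper":85},{"dx":0.05,"dy":-0.19,"dz":0.05,"ax":0,"ay":0,"az":0.005,"gripper":85},{"dx":0.05,"dy":-0.19,"dz":0.05,"ax":0,"ay":0,"az":0.005,"gripper":85},{"dx":0.05,"dy":-0.19,"dz":0,"ax":0,"ay":0,"az":0.005,"gripper":85},{"dx":0.05,"dy":-0.19,"dz":0,"ax":0,"ay":0,"az":0.005,"gripper":85},{"dx":0.05,"dy":-0.19,"dz":0,"ax":0,"ay":0,"az":0.005,"gripper":85},{"dx":0.05,"dy":-0.19,"dz":0,"ax":0,"ay":0,"az":0.005,"gripper":85},{"dx":0.05,"dy":-0.19,"dz":0,"ax":0,"ay":0,"az":0.005,"gripper":85},{"dx":0.05,"dy":-0.19,"dz":0,"ax":0,"ay":0,"az":0.005,"gripper":85},{"dx":0.05,"dy":-0.19,"dz":0,"ax":0,"ay":0,"az":0.005,"gripper":85}]'
```

```text
t: 0.93
tool_pos: [309.2, 196.9, 222.6]
orientation: [[-0.954, 0.3, -0.0], [0.3, 0.954, -0.0], [0.0, -0.0, -1.0]]
contact_force: [1.3, 0.1, 0.0]
opening: 1.002
grasp_force: 0.0
```

```bash
python3 -m pendant '[{"dx":0.04,"dy":-0.19,"dz":0,"ax":0,"ay":0,"az":0.005,"gripper":50},{"dx":0.04,"dy":-0.19,"dz":0,"ax":0,"ay":0,"az":0.005,"gripper":50},{"dx":0.04,"dy":-0.19,"dz":0,"ax":0,"ay":0,"az":0.005,"gripper":50},{"dx":0.04,"dy":-0.19,"dz":0,"ax":0,"ay":0,"az":0.005,"gripper":50},{"dx":0.04,"dy":-0.19,"dz":0,"ax":0,"ay":0,"az":0.005,"gripper":50},{"dx":0.04,"dy":-0.19,"dz":0,"ax":0,"ay":0,"az":0.005,"gripper":50},{"dx":0.04,"dy":-0.19,"dz":0,"ax":0,"ay":0,"az":0.005,"gripper":50},{"dx":0.04,"dy":-0.19,"dz":0,"ax":0,"ay":0,"az":0.005,"gripper":50},{"dx":0.04,"dy":-0.19,"dz":0,"ax":0,"ay":0,"az":0.005,"gripper":50},{"dx":0.04,"dy":-0.19,"dz":0,"ax":0,"ay":0,"az":0,"gripper":50}]'
python3 -m pendant '[{"dx":0.05,"dy":-0.19,"dz":0,"ax":0,"ay":0,"az":0,"gripper":50},{"dx":0.05,"dy":-0.19,"dz":0,"ax":0,"ay":0,"az":0,"gripper":50},{"dx":0.05,"dy":-0.19,"dz":0,"ax":0,"ay":0,"az":0,"gripper":50},{"dx":0.05,"dy":-0.19,"dz":-0.1,"ax":0,"ay":0,"az":0,"gripper":50},{"dx":0.05,"dy":-0.19,"dz":-0.1,"ax":0,"ay":0,"az":0,"gripper":50},{"dx":0.05,"dy":-0.19,"dz":-0.1,"ax":0,"ay":0,"az":0,"gripper":50},{"dx":0.05,"dy":-0.1,"dz":-0.1,"ax":0,"ay":0,"az":0,"gripper":50},{"dx":0.05,"dy":-0.07,"dz":-0.1,"ax":0,"ay":0,"az":0,"gripper":50},{"dx":0.05,"dy":0,"dz":-0.1,"ax":0,"ay":0,"az":0,"gripper":50},{"dx":0.01,"dy":0,"dz":-0.1,"ax":0,"ay":0,"az":0,"gripper":50}]'
python3 - <<'E'
from h import *
from plant import manip
s=manip.state();p=s["tool_pos"];print(p)
for n in("scene","top"):
    c=manip.camera(n);q=proj(c,[439,-288,43]).astype(int);print(n,q,proj(c,p))
    f=c["frame"][q[1]-60:q[1]+60,q[0]-50:q[0]+50,::-1];cv2.imwrite(f"pics/g_{n}.png",cv2.resize(f,None,fx=4,fy=4))
a=cv2.imread("pics/g_scene.png");b=cv2.imread("pics/g_top.png");cv2.imwrite("pics/g.png",np.hstack([a,b]))
E
```

```text
t: 1.77
tool_pos: [369.2, -88.2, 222.6]
orientation: [[-0.987, 0.163, -0.0], [0.163, 0.987, 0.0], [0.0, 0.0, -1.0]]
contact_force: [1.2, 0.0, 0.3]
opening: 0.585
grasp_force: 0.0
t: 2.6
tool_pos: [439.0, -283.9, 116.4]
orientation: [[-0.986, 0.164, -0.0], [0.164, 0.986, 0.0], [0.0, 0.0, -1.0]]
contact_force: [0.5, 0.3, -0.8]
opening: 0.584
grasp_force: 0.0
[ 438.96693658 -283.926884    116.44861227]
scene [187 260] [182.79486766 243.83672763]
top [439 268] [444.66574231 265.32032719]
```

View pics/g.png

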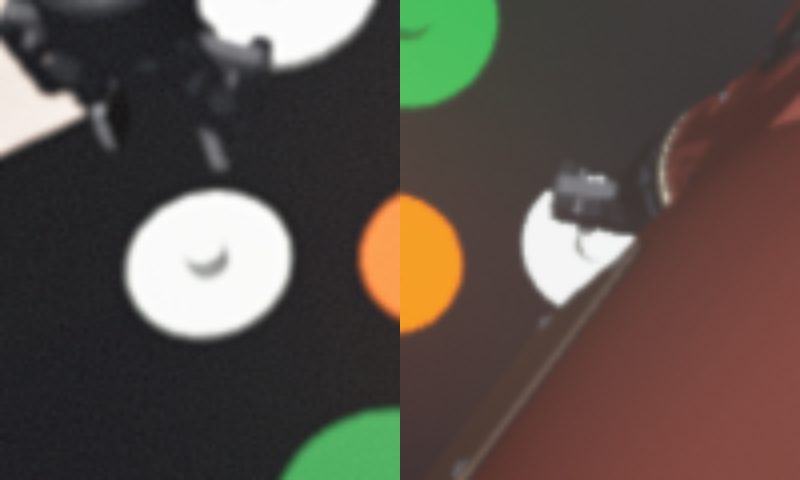

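The crop shows the small lid at about scene (189,266) with the open fingers above it. The fingertips look a few pixels to the left of where I predicted, so I'll go lower and check again.

```bash
python3 -m pendant '[{"dx":0,"dy":-0.01,"dz":-0.06,"ax":0,"ay":0,"az":0,"gripper":50},{"dx":0,"dy":-0.01,"dz":-0.06,"ax":0,"ay":0,"az":0,"gripper":50},{"dx":0,"dy":0,"dz":-0.06,"ax":0,"ay":0,"az":0,"gripper":50},{"dx":0,"dy":0,"dz":-0.06,"ax":0,"ay":0,"az":0,"gripper":50},{"dx":0,"dy":0,"dz":-0.06,"ax":0,"ay":0,"az":0,"gripper":50},{"dx":0,"dy":0,"dz":-0.04,"ax":0,"ay":0,"az":0,"gripper":50},{"dx":0,"dy":0,"dz":-0.03,"ax":0,"ay":0,"az":0,"gripper":50},{"dx":0,"dy":0,"dz":0,"ax":0,"ay":0,"az":0,"gripper":50},{"dx":0,"dy":0,"dz":0,"ax":0,"ay":0,"az":0,"gripper":50},{"dx":0,"dy":0,"dz":0,"ax":0,"ay":0,"az":0,"gripper":50}]'
python3 - <<'E'
from h import *
from plant import manip
p=manip.state()["tool_pos"];c=manip.camera("scene");f=cv2.resize(c["frame"][210:300,130:250,::-1],None,fx=6,fy=6,interpolation=cv2.INTER_CUBIC)
t=lambda X:tuple(((proj(c,X)-[130,210])*6).astype(int).tolist())
print(p,"tcp",t(p),"knob",t([439,-288,43]))
cv2.imwrite("pics/g2.png",f)
E
```

```text
t: 3.53
tool_pos: [438.6, -286.4, 62.5]
orientation: [[-0.987, 0.164, 0.0], [0.164, 0.987, -0.0], [-0.001, -0.0, -1.0]]
contact_force: [-0.2, 0.3, -0.5]
opening: 0.59
grasp_force: 0.0
[ 438.63367847 -286.42578961   62.53347295] tcp (338, 277) knob (343, 303)
```

View pics/g2.png

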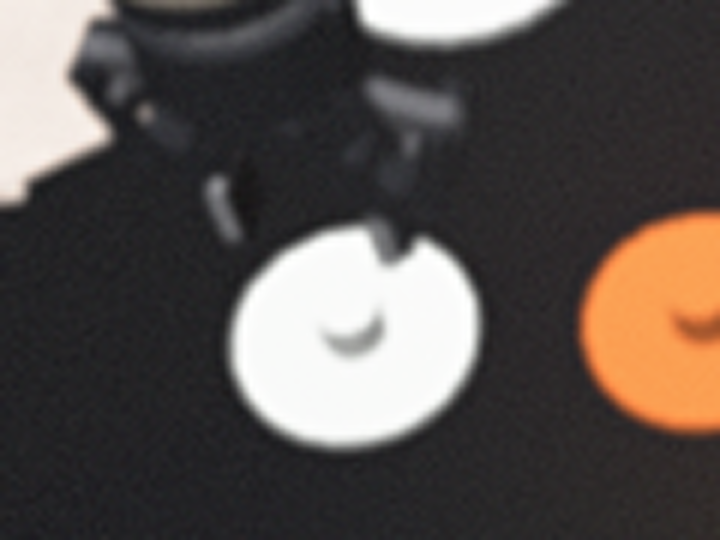

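The fingertips show at crop (240,245) and (385,262), higher and further left than predicted. To find out whether this is a bias or just the finger shape, I'll overlay predicted pad corners on the start image and the current one.

Run:
```python
from h import *
from plant import manip
s=manip.state();c=manip.camera("scene");d=pickle.load(open("cam0.pkl","rb"))["scene"]
def draw(c,p,R,op,back,o,w,h,k):
    f=cv2.resize(c["frame"][o[1]:o[1]+h,o[0]:o[0]+w,::-1],None,fx=k,fy=k,interpolation=cv2.INTER_CUBIC)
    f=cv2.convertScaleAbs(f,alpha=1.6,beta=25)
    for y in(-op/2,op/2):
        for x,col in((-11,(0,255,255)),(11,(0,0,255))):
            a=[tuple(((proj(c,p+R@[x,y,z])-o)*k).astype(int).tolist()) for z in(-back,-back-38)]
            cv2.line(f,a[0],a[1],col,1)
    cv2.circle(f,tuple(((proj(c,p)-o)*k).astype(int).tolist()),3,(0,255,0),-1);return f
R0=np.array([[-.8948,.4465,0],[.4465,.8948,0],[0,0,-1]])
a=draw(d,np.array([234.2,469.4,199.7]),R0,85,13,(510,60),100,120,4)
b=draw(c,s["tool_pos"],s["orientation"],50,6,(150,205),100,120,4)
cv2.imwrite("pics/ov.png",np.hstack([a,b]))
```

```text
(no output)
```

View pics/ov.png

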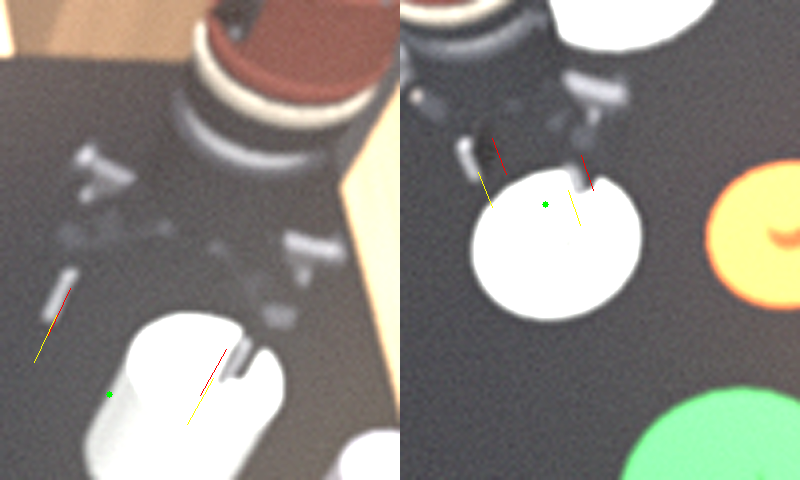

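The offsets in both images point along the tool axis, so the fingers when open just sit back further than I assumed. The lateral position agrees. I'll descend and close.

```bash
python3 -m pendant '[{"dx":0,"dy":-0.01,"dz":-0.04,"ax":0,"ay":0,"az":0,"gripper":40},{"dx":0,"dy":0,"dz":-0.04,"ax":0,"ay":0,"az":0,"gripper":40},{"dx":0,"dy":0,"dz":-0.04,"ax":0,"ay":0,"az":0,"gripper":40},{"dx":0,"dy":0,"dz":-0.04,"ax":0,"ay":0,"az":0,"gripper":40},{"dx":0,"dy":0,"dz":-0.04,"ax":0,"ay":0,"az":0,"gripper":40},{"dx":0,"dy":0,"dz":-0.02,"ax":0,"ay":0,"az":0,"gripper":40},{"dx":0,"dy":0,"dz":-0.02,"ax":0,"ay":0,"az":0,"gripper":40},{"dx":0,"dy":0,"dz":0,"ax":0,"ay":0,"az":0,"gripper":40},{"dx":0,"dy":0,"dz":0,"ax":0,"ay":0,"az":0,"gripper":40},{"dx":0,"dy":0,"dz":0,"ax":0,"ay":0,"az":0,"gripper":40}]'
```

```text
t: 4.47
tool_pos: [438.5, -287.9, 26.4]
orientation: [[-0.987, 0.164, 0.0], [0.164, 0.987, -0.0], [-0.0, -0.0, -1.0]]
contact_force: [-0.6, -0.0, -1.0]
opening: 0.467
grasp_force: 0.0
```

```bash
python3 -m pendant '[{"dx":0,"dy":0,"dz":-0.01,"ax":0,"ay":0,"az":0,"gripper":30},{"dx":0,"dy":0,"dz":-0.01,"ax":0,"ay":0,"az":0,"gripper":20},{"dx":0,"dy":0,"dz":0,"ax":0,"ay":0,"az":0,"gripper":10},{"dx":0,"dy":0,"dz":0,"ax":0,"ay":0,"az":0,"gripper":0},{"dx":0,"dy":0,"dz":0,"ax":0,"ay":0,"az":0,"gripper":0},{"dx":0,"dy":0,"dz":0,"ax":0,"ay":0,"az":0,"gripper":0},{"dx":0,"dy":0,"dz":0,"ax":0,"ay":0,"az":0,"gripper":0},{"dx":0,"dy":0,"dz":0,"ax":0,"ay":0,"az":0,"gripper":0},{"dx":0,"dy":0,"dz":0,"ax":0,"ay":0,"az":0,"gripper":0},{"dx":0,"dy":0,"dz":0,"ax":0,"ay":0,"az":0,"gripper":0}]'
```

```text
t: 5.3
tool_pos: [438.4, -287.8, 23.2]
orientation: [[-0.987, 0.164, 0.0], [0.164, 0.987, -0.0], [-0.0, -0.0, -1.0]]
contact_force: [0.0, 0.4, 0.3]
opening: -0.001
grasp_force: 0.0
```

The fingers closed completely, so there is no grip. I'll look again.

Run:
```python
from h import *
from plant import manip
p=manip.state()["tool_pos"];c=manip.camera("scene");o=(140,215)
f=cv2.resize(c["frame"][215:305,140:260,::-1],None,fx=6,fy=6,interpolation=cv2.INTER_CUBIC);f=cv2.convertScaleAbs(f,alpha=1.0,beta=0)
g=cv2.LUT(f,(255*(np.arange(256)/255)**.6).astype(np.uint8));print("tcp",(proj(c,p)-o)*6)
cv2.imwrite("pics/g3.png",g)
F=c["frame"].astype(int);m=((F.min(2)>110)&(F.max(2)-F.min(2)<40)).astype(np.uint8)
k,l,s,ce=cv2.connectedComponentsWithStats(m);i=l[280,189];cc,_=cv2.findContours((l==i).astype(np.uint8),0,1)
h=cv2.convexHull(max(cc,key=len));e=cv2.fitEllipse(h);print(e,plane(c,e[0],19),s[i])
```

```text
tcp [293.81251974 298.02189282]
((188.7584991455078, 265.9206237792969), (35.427024841308594, 42.74524688720703), 72.1400146484375) [ 439.36557971 -288.86049778   19.        ] [ 168  250   42   35 1066]
```

View pics/g3.png

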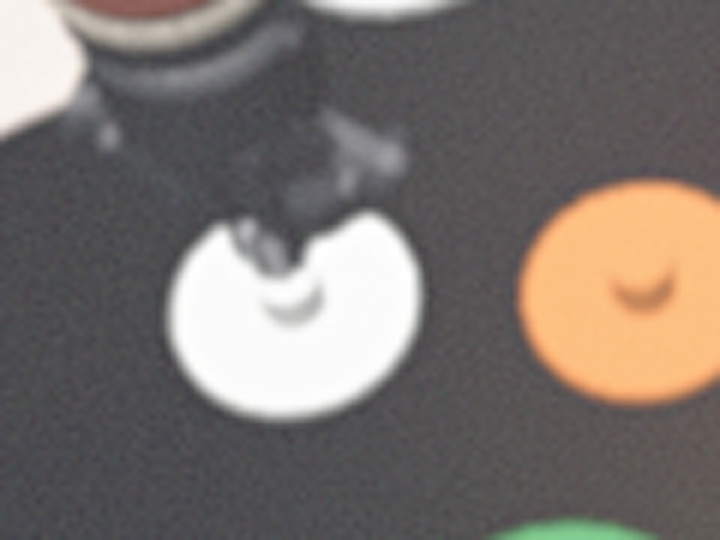

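The lid hasn't moved, and the shut fingertips are hanging above its knob. The real tips are therefore at least 20 mm higher along the tool axis than the reported TCP. I'll open, descend by feel and grip again.

```bash
python3 -m pendant '[{"dx":0,"dy":0,"dz":0,"ax":0,"ay":0,"az":0,"gripper":40},{"dx":0,"dy":0,"dz":0,"ax":0,"ay":0,"az":0,"gripper":40},{"dx":0,"dy":0,"dz":0,"ax":0,"ay":0,"az":0,"gripper":40},{"dx":0,"dy":0,"dz":0,"ax":0,"ay":0,"az":0,"gripper":40},{"dx":0,"dy":0,"dz":-0.01,"ax":0,"ay":0,"az":0,"gripper":40},{"dx":0,"dy":0,"dz":-0.02,"ax":0,"ay":0,"az":0,"gripper":40},{"dx":0,"dy":0,"dz":-0.02,"ax":0,"ay":0,"az":0,"gripper":40},{"dx":0,"dy":0,"dz":-0.02,"ax":0,"ay":0,"az":0,"gripper":40},{"dx":0,"dy":0,"dz":0,"ax":0,"ay":0,"az":0,"gripper":40},{"dx":0,"dy":0,"dz":0,"ax":0,"ay":0,"az":0,"gripper":40}]'
python3 -m pendant '[{"dx":0,"dy":0,"dz":-0.01,"ax":0,"ay":0,"az":0,"gripper":40},{"dx":0,"dy":0,"dz":-0.01,"ax":0,"ay":0,"az":0,"gripper":40},{"dx":0,"dy":0,"dz":-0.01,"ax":0,"ay":0,"az":0,"gripper":40},{"dx":0,"dy":0,"dz":-0.01,"ax":0,"ay":0,"az":0,"gripper":40},{"dx":0,"dy":0,"dz":-0.01,"ax":0,"ay":0,"az":0,"gripper":40},{"dx":0,"dy":0,"dz":0,"ax":0,"ay":0,"az":0,"gripper":40},{"dx":0,"dy":0,"dz":0,"ax":0,"ay":0,"az":0,"gripper":40},{"dx":0,"dy":0,"dz":0,"ax":0,"ay":0,"az":0,"gripper":40},{"dx":0,"dy":0,"dz":0,"ax":0,"ay":0,"az":0,"gripper":40},{"dx":0,"dy":0,"dz":0,"ax":0,"ay":0,"az":0,"gripper":40}]'
```

```text
t: 6.18
tool_pos: [438.2, -287.5, 12.4]
orientation: [[-0.987, 0.164, -0.0], [0.164, 0.987, 0.0], [0.001, 0.0, -1.0]]
contact_force: [0.6, 0.3, -0.6]
opening: 0.471
grasp_force: 0.0
t: 7.02
tool_pos: [438.5, -287.8, 5.3]
orientation: [[-0.987, 0.164, 0.0], [0.164, 0.987, -0.0], [-0.0, -0.0, -1.0]]
contact_force: [-0.7, 0.1, -0.4]
opening: 0.468
grasp_force: 0.0
```

```bash
python3 -m pendant '[{"dx":0,"dy":0,"dz":0,"ax":0,"ay":0,"az":0,"gripper":30},{"dx":0,"dy":0,"dz":0,"ax":0,"ay":0,"az":0,"gripper":25},{"dx":0,"dy":0,"dz":0,"ax":0,"ay":0,"az":0,"gripper":15},{"dx":0,"dy":0,"dz":0,"ax":0,"ay":0,"az":0,"gripper":10},{"dx":0,"dy":0,"dz":0,"ax":0,"ay":0,"az":0,"gripper":10},{"dx":0,"dy":0,"dz":0,"ax":0,"ay":0,"az":0,"gripper":10},{"dx":0,"dy":0,"dz":0,"ax":0,"ay":0,"az":0,"gripper":10},{"dx":0,"dy":0,"dz":0,"ax":0,"ay":0,"az":0,"gripper":10},{"dx":0,"dy":0,"dz":0,"ax":0,"ay":0,"az":0,"gripper":10},{"dx":0,"dy":0,"dz":0,"ax":0,"ay":0,"az":0,"gripper":10}]'
```

```text
t: 7.85
tool_pos: [438.5, -287.9, 5.6]
orientation: [[-0.987, 0.164, 0.0], [0.164, 0.987, -0.0], [-0.0, -0.0, -1.0]]
contact_force: [-2.2, -0.4, 5.7]
opening: 0.235
grasp_force: 58.5
```

It gripped, but at an opening of only 20 mm with an upward force, so it's probably on the knob's rounded top. I'll open, go lower and grip again.

```bash
python3 -m pendant '[{"dx":0,"dy":0,"dz":0,"ax":0,"ay":0,"az":0,"gripper":36},{"dx":0,"dy":0,"dz":0,"ax":0,"ay":0,"az":0,"gripper":36},{"dx":0,"dy":0,"dz":0,"ax":0,"ay":0,"az":0,"gripper":36},{"dx":0,"dy":0,"dz":-0.01,"ax":0,"ay":0,"az":0,"gripper":36},{"dx":0,"dy":0,"dz":-0.01,"ax":0,"ay":0,"az":0,"gripper":36},{"dx":0,"dy":0,"dz":-0.01,"ax":0,"ay":0,"az":0,"gripper":36},{"dx":0,"dy":0,"dz":-0.01,"ax":0,"ay":0,"az":0,"gripper":36},{"dx":0,"dy":0,"dz":-0.01,"ax":0,"ay":0,"az":0,"gripper":36},{"dx":0,"dy":0,"dz":-0.01,"ax":0,"ay":0,"az":0,"gripper":36},{"dx":0,"dy":0,"dz":0,"ax":0,"ay":0,"az":0,"gripper":36}]'
python3 - <<'E'
from h import *
from plant import manip
c=manip.camera("scene")
F=c["frame"].astype(int);m=((F.min(2)>110)&(F.max(2)-F.min(2)<40)).astype(np.uint8)
k,l,s,ce=cv2.connectedComponentsWithStats(m);i=l[280,189];cc,_=cv2.findContours((l==i).astype(np.uint8),0,1)
e=cv2.fitEllipse(cv2.convexHull(max(cc,key=len)));print(e,plane(c,e[0],19),s[i])
E
```

```text
t: 8.68
tool_pos: [438.2, -287.6, -4.2]
orientation: [[-0.987, 0.164, -0.0], [0.164, 0.987, 0.0], [0.0, 0.0, -1.0]]
contact_force: [0.7, 0.3, -0.4]
opening: 0.421
grasp_force: 0.0
((189.2427520751953, 266.4349670410156), (34.84382629394531, 42.47004318237305), 75.47928619384766) [ 440.62601302 -287.55762349   19.        ] [169 251  42  34 884]
```

```bash
python3 -m pendant '[{"dx":0,"dy":0,"dz":-0.01,"ax":0,"ay":0,"az":0,"gripper":36},{"dx":0,"dy":0,"dz":-0.01,"ax":0,"ay":0,"az":0,"gripper":36},{"dx":0,"dy":0,"dz":0,"ax":0,"ay":0,"az":0,"gripper":26},{"dx":0,"dy":0,"dz":0,"ax":0,"ay":0,"az":0,"gripper":15},{"dx":0,"dy":0,"dz":0,"ax":0,"ay":0,"az":0,"gripper":10},{"dx":0,"dy":0,"dz":0,"ax":0,"ay":0,"az":0,"gripper":10},{"dx":0,"dy":0,"dz":0,"ax":0,"ay":0,"az":0,"gripper":10},{"dx":0,"dy":0,"dz":0,"ax":0,"ay":0,"az":0,"gripper":10},{"dx":0,"dy":0,"dz":0,"ax":0,"ay":0,"az":0,"gripper":10},{"dx":0,"dy":0,"dz":0,"ax":0,"ay":0,"az":0,"gripper":10}]'
```

```text
t: 9.57
tool_pos: [438.3, -287.7, -6.7]
orientation: [[-0.987, 0.164, -0.0], [0.164, 0.987, 0.0], [0.0, 0.0, -1.0]]
contact_force: [-1.9, 1.5, 4.6]
opening: 0.257
grasp_force: 58.7
```

```bash
python3 -m pendant '[{"dx":0,"dy":0,"dz":0.02,"ax":0,"ay":0,"az":0,"gripper":10},{"dx":0,"dy":0,"dz":0.05,"ax":0,"ay":0,"az":0,"gripper":10},{"dx":0,"dy":0,"dz":0.1,"ax":0,"ay":0,"az":0,"gripper":10},{"dx":0,"dy":0,"dz":0.15,"ax":0,"ay":0,"az":0,"gripper":10},{"dx":0,"dy":0,"dz":0.15,"ax":0,"ay":0,"az":0,"gripper":10},{"dx":0,"dy":0,"dz":0.15,"ax":0,"ay":0,"az":0,"gripper":10},{"dx":0,"dy":0,"dz":0.15,"ax":0,"ay":0,"az":0,"gripper":10},{"dx":0,"dy":0,"dz":0.15,"ax":0,"ay":0,"az":0,"gripper":10},{"dx":0,"dy":0,"dz":0.1,"ax":0,"ay":0,"az":0,"gripper":10},{"dx":0,"dy":0,"dz":0.05,"ax":0,"ay":0,"az":0,"gripper":10}]'
python3 - <<'E'
from h import *
from plant import manip
p=manip.state()["tool_pos"]
for n in("scene","top"):
    c=manip.camera(n);F=c["frame"].astype(int);m=((F.min(2)>110)&(F.max(2)-F.min(2)<40)).astype(np.uint8)
    k,l,s,ce=cv2.connectedComponentsWithStats(m);g=proj(c,p+[0,0,26]);print(n,g)
    print([(s[i],) for i in range(1,k) if s[i][4]>150 and np.hypot(*(ce[i]-g))<40])
    for i in range(1,k):
        if s[i][4]>150 and np.hypot(*(ce[i]-g))<40:
            cc,_=cv2.findContours((l==i).astype(np.uint8),0,1);e=cv2.fitEllipse(cv2.convexHull(max(cc,key=len)));print(e,plane(c,e[0],p[2]+6.7+19))
E
```

```text
t: 10.4
tool_pos: [439.3, -288.5, 156.4]
orientation: [[-0.987, 0.164, 0.003], [0.164, 0.987, -0.002], [-0.003, -0.002, -1.0]]
contact_force: [0.0, -0.7, -0.3]
opening: 0.256
grasp_force: 58.8
scene [174.3306164  227.21543126]
[]
top [453.97042904 262.17515706]
[(array([433, 257,  24,  22, 284], dtype=int32),)]
((444.2142639160156, 264.9429931640625), (21.801694869995117, 27.95507049560547), 160.13363647460938) [ 432.90130196 -266.32078284  182.13885038]
```

Run:
```python
from h import *
from plant import manip
a=manip.camera("scene");b=manip.camera("top")
A=cv2.resize(a["frame"][185:305,130:230,::-1],None,fx=4,fy=4,interpolation=cv2.INTER_CUBIC);B=cv2.resize(b["frame"][210:330,390:490,::-1],None,fx=4,fy=4,interpolation=cv2.INTER_CUBIC)
cv2.imwrite("pics/l.png",np.hstack([A,B]));print(a["frame"][275,189],b["frame"][275,437])
```

```text
[35 35 38] [115 111 109]
```

View pics/l.png

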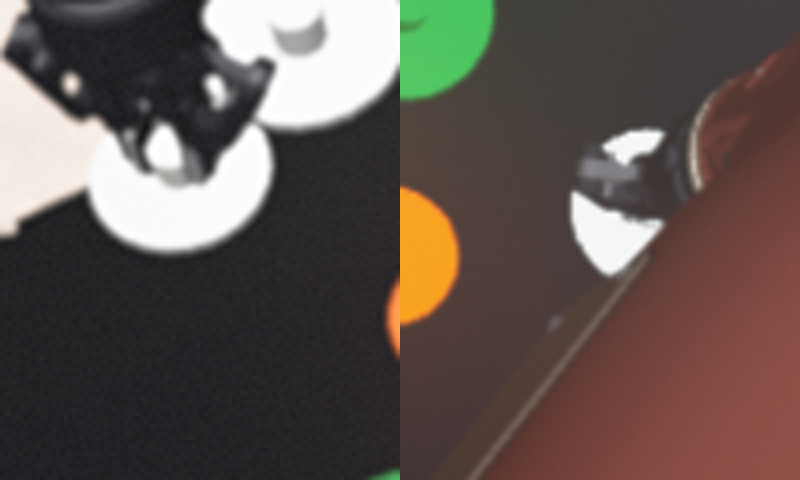

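The lid is held level in the fingers at scene (175,228), as predicted. Next I'll move to a standoff above the tub while tilting 30°.

```bash
python3 -m pendant '[{"dx":0.02,"dy":0.1,"dz":0.02,"ax":0,"ay":0,"az":0,"gripper":10},{"dx":0.02,"dy":0.2,"dz":0.02,"ax":0,"ay":0,"az":0,"gripper":10},{"dx":0.02,"dy":0.2,"dz":0,"ax":-0.0035,"ay":-0.021,"az":0,"gripper":10},{"dx":0.02,"dy":0.2,"dz":0,"ax":-0.0035,"ay":-0.021,"az":0,"gripper":10},{"dx":0.02,"dy":0.2,"dz":0,"ax":-0.0035,"ay":-0.021,"az":0,"gripper":10},{"dx":0.02,"dy":0.2,"dz":0,"ax":-0.0035,"ay":-0.021,"az":0,"gripper":10},{"dx":0.02,"dy":0.2,"dz":0,"ax":-0.0035,"ay":-0.021,"az":0,"gripper":10},{"dx":0.02,"dy":0.2,"dz":0,"ax":-0.0035,"ay":-0.021,"az":0,"gripper":10},{"dx":0.02,"dy":0.2,"dz":0,"ax":-0.0035,"ay":-0.021,"az":0,"gripper":10},{"dx":0.02,"dy":0.2,"dz":0,"ax":-0.0035,"ay":-0.021,"az":0,"gripper":10}]'
python3 -m pendant '[{"dx":0.02,"dy":0.2,"dz":0,"ax":0,"ay":0,"az":0,"gripper":10},{"dx":0.02,"dy":0.2,"dz":0,"ax":0,"ay":0,"az":0,"gripper":10},{"dx":0.02,"dy":0.1,"dz":0,"ax":0,"ay":0,"az":0,"gripper":10},{"dx":0.02,"dy":0.05,"dz":0,"ax":0,"ay":0,"az":0,"gripper":10},{"dx":0.02,"dy":0,"dz":0,"ax":0,"ay":0,"az":0,"gripper":10},{"dx":0,"dy":0,"dz":0,"ax":0,"ay":0,"az":0,"gripper":10},{"dx":0,"dy":0,"dz":0,"ax":0,"ay":0,"az":0,"gripper":10},{"dx":0,"dy":0,"dz":0,"ax":0,"ay":0,"az":0,"gripper":10},{"dx":0,"dy":0,"dz":0,"ax":0,"ay":0,"az":0,"gripper":10},{"dx":0,"dy":0,"dz":0,"ax":0,"ay":0,"az":0,"gripper":10}]'
```

```text
t: 11.43
tool_pos: [467.2, -1.4, 158.9]
orientation: [[-0.847, 0.164, 0.505], [0.142, 0.986, -0.083], [-0.512, 0.001, -0.859]]
contact_force: [2.2, -0.2, -1.1]
opening: 0.256
grasp_force: 58.8
t: 12.27
tool_pos: [483.3, 78.9, 159.7]
orientation: [[-0.849, 0.165, 0.503], [0.142, 0.986, -0.085], [-0.51, -0.0, -0.86]]
contact_force: [0.4, -0.2, -2.1]
opening: 0.253
grasp_force: 59.0
```

```bash
cat > lidchk.py <<'E'
from h import *
from plant import manip
np.set_printoptions(precision=1,suppress=True)
s=manip.state();p=s["tool_pos"];R=s["orientation"];t=np.linspace(0,2*np.pi,90)
print(p)
for n in("scene","top"):
    c=manip.camera(n)
    for nm,o in(("axis",p-6.7*R[:,2]),("zbias",p+[0,0,6.7])):
        P=np.array([proj(c,o-19*R[:,2]+R@[45*np.cos(a),45*np.sin(a),0]) for a in t]);print(n,nm,P.min(0),P.max(0))
    q=proj(c,o);F=c["frame"].astype(int);m=((F.min(2)>185)&(F.max(2)-F.min(2)<25)).astype(np.uint8)
    k,l,st,ce=cv2.connectedComponentsWithStats(m)
    print([(r[:2],r[:2]+r[2:4],r[4]) for r,e in zip(st[1:],ce[1:]) if r[4]>60 and np.hypot(*(e-q))<35])
    cv2.imwrite(f"pics/s_{n}_{s['t']:.0f}.png",c["frame"][:,:,::-1])
E
python3 lidchk.py
```

```text
[483.3  78.9 159.7]
scene axis [334.1 237.7] [378.8 260.5]
scene zbias [333.7 238.9] [378.6 261.7]
[(array([335, 236], dtype=int32), array([379, 264], dtype=int32), np.int32(754)), (array([272, 259], dtype=int32), array([408, 319], dtype=int32), np.int32(797))]
top axis [271.8 229. ] [310.8 265.5]
top zbias [272.  227.4] [311. 264.]
[(array([271, 216], dtype=int32), array([319, 256], dtype=int32), np.int32(1083)), (array([284, 246], dtype=int32), array([293, 257], dtype=int32), np.int32(84))]
```

```bash
python3 -m pendant '[{"dx":0.023,"dy":-0.018,"dz":-0.047,"ax":0,"ay":0,"az":0,"gripper":10},{"dx":0.025,"dy":-0.018,"dz":-0.06,"ax":0,"ay":0,"az":0,"gripper":10},{"dx":0.035,"dy":-0.018,"dz":-0.06,"ax":0,"ay":0,"az":0,"gripper":10},{"dx":0.035,"dy":-0.018,"dz":-0.06,"ax":0,"ay":0,"az":0,"gripper":10},{"dx":0.035,"dy":-0.018,"dz":-0.06,"ax":0,"ay":0,"az":0,"gripper":10},{"dx":0.035,"dy":-0.018,"dz":-0.06,"ax":0,"ay":0,"az":0,"gripper":10},{"dx":0.035,"dy":0,"dz":-0.06,"ax":0,"ay":0,"az":0,"gripper":10},{"dx":0.02,"dy":0,"dz":-0.06,"ax":0,"ay":0,"az":0,"gripper":10},{"dx":0,"dy":0,"dz":0,"ax":0,"ay":0,"az":0,"gripper":10},{"dx":0,"dy":0,"dz":0,"ax":0,"ay":0,"az":0,"gripper":10}]'
python3 lidchk.py
```

```text
t: 13.2
tool_pos: [519.3, 63.4, 89.2]
orientation: [[-0.849, 0.164, 0.502], [0.141, 0.986, -0.084], [-0.509, -0.001, -0.861]]
contact_force: [0.3, -0.8, -0.2]
opening: 0.256
grasp_force: 59.0
[519.3  63.4  89.2]
scene axis [324.9 269. ] [368.1 293. ]
scene zbias [324.6 270.2] [367.9 294.3]
[(array([272, 259], dtype=int32), array([408, 319], dtype=int32), np.int32(824)), (array([313, 273], dtype=int32), array([369, 324], dtype=int32), np.int32(1290)), (array([309, 292], dtype=int32), array([317, 306], dtype=int32), np.int32(61))]
top axis [282.  219.6] [318.4 254. ]
top zbias [282.2 218.1] [318.7 252.6]
[(array([288, 200], dtype=int32), array([348, 227], dtype=int32), np.int32(548)), (array([281, 216], dtype=int32), array([319, 244], dtype=int32), np.int32(627)), (array([294, 235], dtype=int32), array([302, 245], dtype=int32), np.int32(63))]
```

```bash
python3 -m pendant '[{"dx":0.007,"dy":-0.004,"dz":-0.011,"ax":0,"ay":0,"az":0,"gripper":10},{"dx":0.007,"dy":-0.001,"dz":-0.011,"ax":0,"ay":0,"az":0,"gripper":10},{"dx":0.007,"dy":-0.001,"dz":-0.011,"ax":0,"ay":0,"az":0,"gripper":10},{"dx":0.007,"dy":-0.001,"dz":-0.011,"ax":0,"ay":0,"az":0,"gripper":10},{"dx":0.007,"dy":-0.001,"dz":-0.011,"ax":0,"ay":0,"az":0,"gripper":10},{"dx":0.007,"dy":-0.001,"dz":-0.011,"ax":0,"ay":0,"az":0,"gripper":10},{"dx":0.007,"dy":-0.001,"dz":-0.011,"ax":0,"ay":0,"az":0,"gripper":10},{"dx":0.007,"dy":-0.001,"dz":-0.011,"ax":0,"ay":0,"az":0,"gripper":10},{"dx":0.007,"dy":-0.001,"dz":-0.011,"ax":0,"ay":0,"az":0,"gripper":10},{"dx":0,"dy":0,"dz":0,"ax":0,"ay":0,"az":0,"gripper":10}]'
```

```text
t: 14.13
tool_pos: [529.0, 61.4, 74.3]
orientation: [[-0.849, 0.164, 0.502], [0.141, 0.986, -0.085], [-0.509, -0.001, -0.861]]
contact_force: [-1.8, -1.8, -0.8]
opening: 0.256
grasp_force: 59.0
```

```bash
python3 -m pendant '[{"dx":0.003,"dy":0,"dz":-0.006,"ax":0,"ay":0,"az":0,"gripper":10},{"dx":0.003,"dy":0,"dz":-0.006,"ax":0,"ay":0,"az":0,"gripper":10},{"dx":0.003,"dy":0,"dz":-0.006,"ax":0,"ay":0,"az":0,"gripper":10},{"dx":0.003,"dy":0,"dz":-0.006,"ax":0,"ay":0,"az":0,"gripper":10},{"dx":0.003,"dy":0,"dz":-0.006,"ax":0,"ay":0,"az":0,"gripper":10},{"dx":0.003,"dy":0,"dz":-0.006,"ax":0,"ay":0,"az":0,"gripper":10},{"dx":0.003,"dy":0,"dz":-0.006,"ax":0,"ay":0,"az":0,"gripper":10},{"dx":0,"dy":0,"dz":0,"ax":0,"ay":0,"az":0,"gripper":10},{"dx":0,"dy":0,"dz":0,"ax":0,"ay":0,"az":0,"gripper":10},{"dx":0,"dy":0,"dz":0,"ax":0,"ay":0,"az":0,"gripper":10}]'
```

```text
t: 14.97
tool_pos: [532.4, 61.6, 68.4]
orientation: [[-0.849, 0.164, 0.503], [0.141, 0.986, -0.084], [-0.51, -0.001, -0.86]]
contact_force: [-0.2, -2.1, -2.1]
opening: 0.252
grasp_force: 58.9
```

```bash
python3 -m pendant '[{"dx":0.003,"dy":-0.004,"dz":-0.006,"ax":0,"ay":0,"az":0,"gripper":10},{"dx":0.003,"dy":-0.002,"dz":-0.006,"ax":0,"ay":0,"az":0,"gripper":10},{"dx":0.003,"dy":-0.001,"dz":-0.006,"ax":0,"ay":0,"az":0,"gripper":10},{"dx":0.003,"dy":0,"dz":-0.006,"ax":0,"ay":0,"az":0,"gripper":10},{"dx":0.003,"dy":0,"dz":-0.006,"ax":0,"ay":0,"az":0,"gripper":10},{"dx":0,"dy":0,"dz":0,"ax":0,"ay":0,"az":0,"gripper":10},{"dx":0,"dy":0,"dz":0,"ax":0,"ay":0,"az":0,"gripper":10},{"dx":0,"dy":0,"dz":0,"ax":0,"ay":0,"az":0,"gripper":10},{"dx":0,"dy":0,"dz":0,"ax":0,"ay":0,"az":0,"gripper":10},{"dx":0,"dy":0,"dz":0,"ax":0,"ay":0,"az":0,"gripper":10}]'
```

```text
t: 15.8
tool_pos: [534.3, 61.0, 65.3]
orientation: [[-0.848, 0.163, 0.504], [0.14, 0.987, -0.084], [-0.511, -0.001, -0.859]]
contact_force: [-28.6, 3.2, 40.2]
opening: 0.258
grasp_force: 64.7
```

The axial force is now about 49 N at the expected depth, well past the 10 N snap. I'll release, back out along the tub axis and check that the lid is flat.

```bash
python3 -m pendant '[{"dx":0,"dy":0,"dz":0.002,"ax":0,"ay":0,"az":0,"gripper":50},{"dx":0,"dy":0,"dz":0.002,"ax":0,"ay":0,"az":0,"gripper":50},{"dx":0,"dy":0,"dz":0,"ax":0,"ay":0,"az":0,"gripper":50},{"dx":0,"dy":0,"dz":0,"ax":0,"ay":0,"az":0,"gripper":50},{"dx":-0.03,"dy":0.005,"dz":0.053,"ax":0,"ay":0,"az":0,"gripper":50},{"dx":-0.06,"dy":0.01,"dz":0.105,"ax":0,"ay":0,"az":0,"gripper":50},{"dx":-0.06,"dy":0.01,"dz":0.105,"ax":0,"ay":0,"az":0,"gripper":50},{"dx":-0.06,"dy":0.01,"dz":0.105,"ax":0,"ay":0,"az":0,"gripper":40},{"dx":-0.06,"dy":0.01,"dz":0.105,"ax":0,"ay":0,"az":0,"gripper":30},{"dx":-0.03,"dy":0,"dz":0.05,"ax":0,"ay":0,"az":0,"gripper":20}]'
python3 - <<'E'
from h import *
from plant import manip
np.set_printoptions(precision=1,suppress=True)
c=manip.camera("scene");d=manip.camera("top")
yaw=np.radians(-9.34);a=np.radians(30);C,S=np.cos(yaw),np.sin(yaw)
Rt=np.array([[C,-S,0],[S,C,0],[0,0,1]])@np.array([[np.cos(a),0,-np.sin(a)],[0,1,0],[np.sin(a),0,np.cos(a)]]);rim=np.array([523,62.2,84])
t=np.linspace(0,2*np.pi,90);out=[]
for n,k,(x,y,w,h),z in(("scene",c,(280,255,100,100),4),("top",d,(260,185,100,100),4)):
    P=np.array([proj(k,rim+Rt@[45*np.cos(q),45*np.sin(q),5]) for q in t]);print(n,"pred flange top",P.min(0),P.max(0))
    f=cv2.resize(k["frame"][y:y+h,x:x+w,::-1],None,fx=z,fy=z,interpolation=cv2.INTER_CUBIC);out.append(f)
    for hh,col in((5,(0,0,255)),):
        pts=((np.array([proj(k,rim+Rt@[45*np.cos(q),45*np.sin(q),hh]) for q in t[::4]])-[x,y])*z).astype(int)
        for u in pts:cv2.circle(f,tuple(u.tolist()),1,col,-1)
    X=proj(k,rim+Rt@[63,-65,41]);cv2.circle(f,tuple(((X-[x,y])*z).astype(int).tolist()),3,(255,0,255),1)
cv2.imwrite("pics/seat.png",np.hstack(out))
E
```

```text
t: 16.63
tool_pos: [489.6, 67.7, 144.7]
orientation: [[-0.848, 0.164, 0.504], [0.141, 0.987, -0.084], [-0.511, 0.0, -0.859]]
contact_force: [-0.1, 0.2, -0.3]
opening: 0.237
grasp_force: 0.0
scene pred flange top [323.  279.6] [365.8 304.4]
top pred flange top [284.1 215.8] [319.9 249.7]
```

View pics/seat.png

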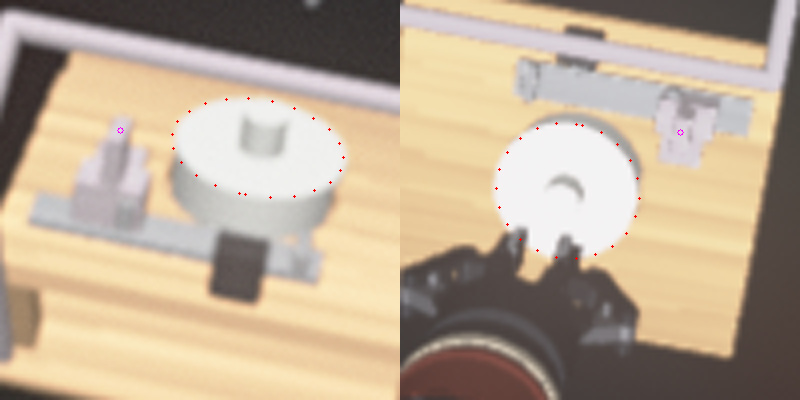

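The lid is seated: in both views the flange edge matches the predicted ring lying flat on the rim. The keeper tab top is at seat crop (121,125), which puts the keeper at tub y of about −65 mm. Contact bounds put the true tips about 33 mm behind the reported TCP. I'll grip the tab with 8° of extra lean and drag it, starting with the standoff.

```bash
python3 -m pendant '[{"dx":0.02,"dy":-0.04,"dz":0.04,"ax":-0.0018,"ay":-0.011,"az":0,"gripper":40},{"dx":0.05,"dy":-0.08,"dz":0.03,"ax":-0.0018,"ay":-0.011,"az":0,"gripper":40},{"dx":0.05,"dy":-0.09,"dz":0.02,"ax":-0.0018,"ay":-0.011,"az":0,"gripper":40},{"dx":0.05,"dy":-0.09,"dz":0.02,"ax":-0.0018,"ay":-0.011,"az":0,"gripper":40},{"dx":0.05,"dy":-0.09,"dz":0.005,"ax":0,"ay":0,"az":0,"gripper":40},{"dx":0.05,"dy":-0.09,"dz":0,"ax":0,"ay":0,"az":0,"gripper":40},{"dx":0.025,"dy":-0.01,"dz":0,"ax":0,"ay":0,"az":0,"gripper":40},{"dx":0,"dy":0,"dz":0,"ax":0,"ay":0,"az":0,"gripper":40},{"dx":0,"dy":0,"dz":0,"ax":0,"ay":0,"az":0,"gripper":40},{"dx":0,"dy":0,"dz":0,"ax":0,"ay":0,"az":0,"gripper":40}]'
```

```text
t: 17.57
tool_pos: [533.4, -5.4, 159.6]
orientation: [[-0.771, 0.163, 0.616], [0.128, 0.987, -0.102], [-0.624, 0.0, -0.781]]
contact_force: [0.3, 0.2, 0.2]
opening: 0.474
grasp_force: 0.0
```

```bash
python3 -m pendant '[{"dx":0.04,"dy":-0.007,"dz":-0.049,"ax":0,"ay":0,"az":0,"gripper":40},{"dx":0.04,"dy":-0.007,"dz":-0.049,"ax":0,"ay":0,"az":0,"gripper":40},{"dx":0.04,"dy":-0.007,"dz":-0.049,"ax":0,"ay":0,"az":0,"gripper":40},{"dx":0.04,"dy":-0.007,"dz":-0.049,"ax":0,"ay":0,"az":0,"gripper":40},{"dx":0.03,"dy":-0.005,"dz":-0.036,"ax":0,"ay":0,"az":0,"gripper":40},{"dx":0.03,"dy":-0.005,"dz":-0.036,"ax":0,"ay":0,"az":0,"gripper":40},{"dx":0.02,"dy":-0.003,"dz":-0.025,"ax":0,"ay":0,"az":0,"gripper":40},{"dx":0.02,"dy":-0.003,"dz":-0.025,"ax":0,"ay":0,"az":0,"gripper":40},{"dx":0.02,"dy":-0.003,"dz":-0.025,"ax":0,"ay":0,"az":0,"gripper":40},{"dx":0,"dy":0,"dz":0,"ax":0,"ay":0,"az":0,"gripper":40}]'
```

```text
t: 18.4
tool_pos: [576.2, -13.1, 108.3]
orientation: [[-0.77, 0.164, 0.616], [0.128, 0.986, -0.102], [-0.625, -0.0, -0.781]]
contact_force: [-0.4, 0.2, -0.1]
opening: 0.464
grasp_force: 0.0
```

```bash
python3 -m pendant '[{"dx":0,"dy":0,"dz":0,"ax":0,"ay":0,"az":0,"gripper":30},{"dx":0,"dy":0,"dz":0,"ax":0,"ay":0,"az":0,"gripper":25},{"dx":0,"dy":0,"dz":0,"ax":0,"ay":0,"az":0,"gripper":20},{"dx":0,"dy":0,"dz":0,"ax":0,"ay":0,"az":0,"gripper":15},{"dx":0,"dy":0,"dz":0,"ax":0,"ay":0,"az":0,"gripper":10},{"dx":0,"dy":0,"dz":0,"ax":0,"ay":0,"az":0,"gripper":4},{"dx":0,"dy":0,"dz":0,"ax":0,"ay":0,"az":0,"gripper":4},{"dx":0,"dy":0,"dz":0,"ax":0,"ay":0,"az":0,"gripper":4},{"dx":0,"dy":0,"dz":0,"ax":0,"ay":0,"az":0,"gripper":4},{"dx":0,"dy":0,"dz":0,"ax":0,"ay":0,"az":0,"gripper":4}]'
```

```text
t: 19.23
tool_pos: [575.9, -13.3, 109.3]
orientation: [[-0.77, 0.164, 0.617], [0.128, 0.986, -0.103], [-0.626, -0.0, -0.78]]
contact_force: [-5.0, -0.6, 6.3]
opening: 0.1
grasp_force: 60.1
```

```bash
python3 -m pendant '[{"dx":0.001,"dy":0.017,"dz":0.005,"ax":0,"ay":0,"az":0,"gripper":4},{"dx":0.005,"dy":0.033,"dz":0,"ax":0,"ay":0,"az":0,"gripper":4},{"dx":0.006,"dy":0.033,"dz":0,"ax":0,"ay":0,"az":0,"gripper":4},{"dx":0.005,"dy":0.033,"dz":0,"ax":0,"ay":0,"az":0,"gripper":4},{"dx":0.005,"dy":0.033,"dz":0,"ax":0,"ay":0,"az":0,"gripper":4},{"dx":0.006,"dy":0.033,"dz":0,"ax":0,"ay":0,"az":0,"gripper":4},{"dx":0.005,"dy":0.033,"dz":0,"ax":0,"ay":0,"az":0,"gripper":4},{"dx":0.006,"dy":0.033,"dz":0,"ax":0,"ay":0,"az":0,"gripper":4},{"dx":0.005,"dy":0.033,"dz":0,"ax":0,"ay":0,"az":0,"gripper":4},{"dx":0.005,"dy":0.033,"dz":0,"ax":0,"ay":0,"az":0,"gripper":4}]'
```

```text
t: 20.07
tool_pos: [583.9, 33.6, 109.4]
orientation: [[-0.77, 0.165, 0.616], [0.128, 0.986, -0.104], [-0.625, -0.001, -0.781]]
contact_force: [15.1, -4.2, -17.8]
opening: 0.1
grasp_force: 59.6
```

```bash
python3 -m pendant '[{"dx":0.001,"dy":0.013,"dz":-0.004,"ax":0,"ay":0,"az":0,"gripper":4},{"dx":0.002,"dy":0.013,"dz":0,"ax":0,"ay":0,"az":0,"gripper":4},{"dx":0.002,"dy":0.013,"dz":0,"ax":0,"ay":0,"az":0,"gripper":4},{"dx":0.002,"dy":0.013,"dz":0,"ax":0,"ay":0,"az":0,"gripper":4},{"dx":0.002,"dy":0.013,"dz":0,"ax":0,"ay":0,"az":0,"gripper":4},{"dx":0.002,"dy":0.013,"dz":0,"ax":0,"ay":0,"az":0,"gripper":4},{"dx":0.002,"dy":0.013,"dz":0,"ax":0,"ay":0,"az":0,"gripper":4},{"dx":0.002,"dy":0.013,"dz":0,"ax":0,"ay":0,"az":0,"gripper":4},{"dx":0.002,"dy":0.013,"dz":0,"ax":0,"ay":0,"az":0,"gripper":4},{"dx":0,"dy":0,"dz":0,"ax":0,"ay":0,"az":0,"gripper":4}]'
```

```text
t: 20.9
tool_pos: [586.9, 50.4, 109.4]
orientation: [[-0.769, 0.166, 0.617], [0.129, 0.986, -0.105], [-0.626, -0.001, -0.78]]
contact_force: [13.0, -6.8, -13.0]
opening: 0.1
grasp_force: 60.4
```

```bash
python3 -m pendant '[{"dx":0.001,"dy":0.006,"dz":0,"ax":0,"ay":0,"az":0,"gripper":4},{"dx":0.001,"dy":0.006,"dz":0,"ax":0,"ay":0,"az":0,"gripper":4},{"dx":0.001,"dy":0.006,"dz":0,"ax":0,"ay":0,"az":0,"gripper":4},{"dx":0,"dy":0,"dz":0,"ax":0,"ay":0,"az":0,"gripper":4},{"dx":0,"dy":0,"dz":0,"ax":0,"ay":0,"az":0,"gripper":4},{"dx":0,"dy":0,"dz":0,"ax":0,"ay":0,"az":0,"gripper":4},{"dx":0,"dy":0,"dz":0,"ax":0,"ay":0,"az":0,"gripper":4},{"dx":0,"dy":0,"dz":0,"ax":0,"ay":0,"az":0,"gripper":4},{"dx":0,"dy":0,"dz":0,"ax":0,"ay":0,"az":0,"gripper":4},{"dx":0,"dy":0,"dz":0,"ax":0,"ay":0,"az":0,"gripper":4}]'
```

```text
t: 21.73
tool_pos: [586.9, 50.7, 109.3]
orientation: [[-0.769, 0.17, 0.616], [0.13, 0.985, -0.11], [-0.626, -0.005, -0.78]]
contact_force: [9.6, -16.3, -8.7]
opening: 0.1
grasp_force: 60.8
```

```bash
python3 -m pendant '[{"dx":0.001,"dy":0.006,"dz":0,"ax":0,"ay":0,"az":0,"gripper":4},{"dx":0.001,"dy":0.006,"dz":0,"ax":0,"ay":0,"az":0,"gripper":4},{"dx":0.001,"dy":0.006,"dz":0,"ax":0,"ay":0,"az":0,"gripper":4},{"dx":0,"dy":0,"dz":0,"ax":0,"ay":0,"az":0,"gripper":4},{"dx":0,"dy":0,"dz":0,"ax":0,"ay":0,"az":0,"gripper":4},{"dx":0,"dy":0,"dz":0,"ax":0,"ay":0,"az":0,"gripper":4},{"dx":0,"dy":0,"dz":0,"ax":0,"ay":0,"az":0,"gripper":4},{"dx":0,"dy":0,"dz":0,"ax":0,"ay":0,"az":0,"gripper":4},{"dx":0,"dy":0,"dz":0,"ax":0,"ay":0,"az":0,"gripper":4},{"dx":0,"dy":0,"dz":0,"ax":0,"ay":0,"az":0,"gripper":4}]'
```

```text
t: 22.57
tool_pos: [587.0, 50.8, 109.3]
orientation: [[-0.769, 0.174, 0.616], [0.131, 0.985, -0.116], [-0.626, -0.008, -0.78]]
contact_force: [7.9, -28.0, -6.6]
opening: 0.106
grasp_force: 61.4
```

The keeper is against a hard stop: 27 N with no travel, at tub y of about −1, where home is 0. I'll ease off, open and back out along the tool axis.

```bash
python3 -m pendant '[{"dx":-0.001,"dy":-0.01,"dz":0,"ax":0,"ay":0,"az":0,"gripper":10},{"dx":-0.001,"dy":-0.01,"dz":0,"ax":0,"ay":0,"az":0,"gripper":25},{"dx":-0.001,"dy":-0.006,"dz":0,"ax":0,"ay":0,"az":0,"gripper":36},{"dx":0,"dy":0,"dz":0,"ax":0,"ay":0,"az":0,"gripper":36},{"dx":0,"dy":0,"dz":0,"ax":0,"ay":0,"az":0,"gripper":36},{"dx":-0.02,"dy":0.003,"dz":0.026,"ax":0,"ay":0,"az":0,"gripper":36},{"dx":-0.06,"dy":0.01,"dz":0.078,"ax":0,"ay":0,"az":0,"gripper":36},{"dx":-0.08,"dy":0.013,"dz":0.104,"ax":0,"ay":0,"az":0,"gripper":36},{"dx":-0.08,"dy":0.013,"dz":0.104,"ax":0,"ay":0,"az":0,"gripper":36},{"dx":-0.08,"dy":0.013,"dz":0.104,"ax":0,"ay":0,"az":0,"gripper":36}]'
python3 -m pendant '[{"dx":-0.08,"dy":0,"dz":0.104,"ax":0,"ay":0,"az":0,"gripper":36},{"dx":-0.12,"dy":0,"dz":0.104,"ax":0,"ay":0,"az":0,"gripper":36},{"dx":-0.15,"dy":0,"dz":0.1,"ax":0,"ay":0,"az":0,"gripper":36},{"dx":-0.15,"dy":0,"dz":0.1,"ax":0,"ay":0,"az":0,"gripper":36},{"dx":-0.1,"dy":0,"dz":0,"ax":0,"ay":0,"az":0,"gripper":36},{"dx":0,"dy":0,"dz":0,"ax":0,"ay":0,"az":0,"gripper":36},{"dx":0,"dy":0,"dz":0,"ax":0,"ay":0,"az":0,"gripper":36},{"dx":0,"dy":0,"dz":0,"ax":0,"ay":0,"az":0,"gripper":36},{"dx":0,"dy":0,"dz":0,"ax":0,"ay":0,"az":0,"gripper":36},{"dx":0,"dy":0,"dz":0,"ax":0,"ay":0,"az":0,"gripper":36}]'
python3 - <<'E'
from h import *
from plant import manip
np.set_printoptions(precision=1,suppress=True)
d=pickle.load(open("cam0.pkl","rb"));c=manip.camera("scene")
yaw=np.radians(-9.34);a=np.radians(30);C,S=np.cos(yaw),np.sin(yaw)
Rt=np.array([[C,-S,0],[S,C,0],[0,0,1]])@np.array([[np.cos(a),0,-np.sin(a)],[0,1,0],[np.sin(a),0,np.cos(a)]]);rim=np.array([523,62.2,84])
A=d["scene"]["frame"];B=c["frame"]
w0=A[278:318,293:320].astype(int);u0=proj(c,rim+Rt@[63,-66,41])
r=cv2.matchTemplate(B[275:345,300:380],A[280:314,297:318],cv2.TM_CCOEFF_NORMED);_,v,_,l=cv2.minMaxLoc(r)
sh=np.array(l)+[300,275]-[297,280];print("tab shift px",sh,v)
for y in(60,64,66,68):print(y,proj(c,rim+Rt@[63,-66+y,41])-u0)
for n in("jar","mug","block"):pass
for nm,(x0,y0,x1,y1) in dict(jar=(430,245,480,295),mug=(440,345,515,410),block=(125,335,175,405),big=(175,170,235,220)).items():
    print(nm,np.abs(A[y0:y1,x0:x1].astype(int)-B[y0:y1,x0:x1]).mean())
# lid flange top edges now
P=np.array([proj(c,rim+Rt@[45*np.cos(q),45*np.sin(q),5]) for q in np.linspace(0,6.28,90)]);print(P.min(0),P.max(0))
F=B.astype(int);m=((F.min(2)>200)&(F.max(2)-F.min(2)<25)).astype(np.uint8);k,L,st,ce=cv2.connectedComponentsWithStats(m)
print([(q[:2],q[:2]+q[2:4],q[4]) for q,e in zip(st[1:],ce[1:]) if q[4]>60 and np.hypot(*(e-P.mean(0)))<30])
E
```

```text
t: 23.4
tool_pos: [537.2, 61.3, 172.0]
orientation: [[-0.77, 0.163, 0.616], [0.127, 0.987, -0.102], [-0.625, -0.0, -0.781]]
contact_force: [0.7, -0.0, 0.2]
opening: 0.424
grasp_force: 0.0
t: 24.23
tool_pos: [448.6, 60.8, 232.1]
orientation: [[-0.771, 0.164, 0.616], [0.128, 0.986, -0.103], [-0.624, -0.0, -0.781]]
contact_force: [0.2, -0.9, -0.4]
opening: 0.419
grasp_force: 0.0
tab shift px [32  7] 0.5926804542541504
60 [29.8  5.8]
64 [31.8  6.2]
66 [32.8  6.4]
68 [33.8  6.6]
jar 1.5029333333333332
mug 1.575179487179487
block 1.658952380952381
big 0.9377777777777778
[323.  279.6] [365.8 304.4]
[(array([272, 259], dtype=int32), array([407, 318], dtype=int32), np.int32(572)), (array([324, 280], dtype=int32), array([366, 310], dtype=int32), np.int32(791))]
```

```bash
python3 -c "
from plant import manip
print(manip.hand_in())"
```

```text
the job is handed in; nothing more can be done
None
```

I handed the job in at about 24 s: the lid is pressed flat on the tub rim, the keeper was then pushed to its hard stop (about 74 of 75 mm by my measurement; I never saw the click itself), everything is released, and the jar, mug and block look unmoved.

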